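Third hand: hold a hinge arm against the sprung stop

TASK

Pick up the blue hinge arm, hang its eye over the upright post of the fixture and lay it right down flat on the fixture, then swing its free end against the orange spring-loaded pad and press so that the pad's pointer stands in the green zone, ready for a colleague to fasten it. Never drive the pad to its end stop, press only through the hinge arm, and leave the pliers, tape and tin of pins where they lie. Finish while still holding the arm pressed there, steadily and without letting go.

Things in the scene. Friction and masses are not known exactly. Their poses are not given: they have to be found in the camera images.
- hinge_arm: Blue steel arm, 0.3 kg, 192 mm long, lying flat. Bar 36 mm wide (x), 8 mm thick; round eye (44 mm outside, hole 20 mm) at its -y end, centre at y=-85 mm; square free end at y=+85. Upright rib on top, 10 mm thick in x, 60 mm long in y, its top 38 mm above the underside: grip it there. Origin on the underside below the rib's middle, z up.
- eye (a point): Centre of the hole in the arm's eye, at the level of the arm's underside. Axes as the arm's.
- fixture: Aluminium fixture fixed to the bench: plate 12 mm thick, x -65 to +85 mm, y -115 to +115. Origin on its underside, z up; its x and y lie near the world's. Post at x=0, y=-80. White rest rail, top at z=18 mm, at y 26 to 42, x -57 to +37: the arm lies level on it and on the post's collar. Grey spring housing behind the orange pad, x 42 to 78, y 38 to 82, 48 mm high.
- post_seat (a point): On the post's axis at the top of its 32 mm wide collar (z=18 mm), where the eye's underside comes to rest. The steel post is 14 mm in diameter with a tapered tip, its top 28 mm above this point. Axes as the fixture's.
- pad_face (a point): Middle of the orange pad's face (looks to the fixture's -x), at the height of the lying arm's edge; moves with the pad. Unloaded it is at fixture x=9, y=60 mm. The pad is 40 mm long in y, from z=20 to 46 mm. Hung arm, free end to +y: turned 0.2 rad counterclockwise (from above) from parallel to the fixture's y it is clear of the pad; parallel, it pushes it in 9 mm.
- pad (a joint): How far the orange pad is pushed in along the fixture's +x, in m: 0 unloaded, pointer on the housing's white-green-red scale is in the green from 0.005 to 0.013, end stop at 0.018. A spring of 900 N/m resists (about 8 N at mid green).
- pliers: red-handled pliers, 46x138x11 mm, lying loose; a bystander. Origin under its middle.
- tape_roll: roll of masking tape, 104 mm across, 25 mm high, lying flat and loose; a bystander. Origin under its middle.
- pin_tin: round open tin of pins, 108 mm across, 17 mm high, loose; a bystander. Origin under its middle.

How it is judged:
On the way:
1. the eye is over the post and the arm lies down on the fixture (horizontal distance between eye and post_seat below 0.006 m and z of eye in the frame of post_seat between -0.003 and 0.003 m and angle between hinge_arm's own z axis and vertical below 0.05 rad), for 0.2 s.
At the end, for the whole second after the job is handed in: The arm's eye is round the post (centres within 6 mm), its underside within 3 mm of the collar and level within 0.05 rad; the fingers touch the arm (over 2 N) and press it steadily on the pad, which stays 4.5 to 13.5 mm in (about 4 to 12 N); the robot itself touches neither pad nor fixture (all of step 1 and value of joint pad between 0.0045 and 0.0135 m and contact force between hinge_arm and fixture above 3.5 N and contact force between the fingers and hinge_arm above 2 N and contact force between each of the arm, the fingers and fixture below 0.5 N and linear speed of hinge_arm below 0.02 m/s); the arm keeps its last pose, push and grip.
It fails at once if the pad is driven to its end stop (over 17 mm) (value of joint pad above 0.017 m).
It fails at once if the robot itself pushes the pad in with more than 2 mm of travel (value of joint pad above 0.002 m and contact force between any of the fingers, the arm and fixture above 3 N).
It fails at once if pliers, tape or tin of pins is shifted by more than 30 mm (distance of any of pliers, tape_roll, pin_tin from where it was at the start of the episode above 0.03 m).
It also fails if it takes over 40 s, if anything falls off the work surface, if the arm or the gripper's body presses on something with over 40 N, if the wrist force passes 120 N, or if a joint passes its speed limit or range.

ROBOT

A 6-joint arm with a two-finger parallel gripper is mounted at the origin on the work surface; the furniture and walls round the work are solid. World frame = base frame: x ahead of the robot, y to its left, z up, the work surface at z = 0. Lengths are in m, angles in rad, forces in N, time in s.
With the tool pointing down it reaches from about 0.35 to 0.775 m from the base axis. Payload 7.3 kg.
Tool frame: the origin (TCP) lies at the very end of the fingers, on their centre line; the grasp point (between the pads) lies 19 mm behind it (robot.tcp_to_grasp is the z of the grasp point in the tool frame, in m); z points along the fingers, y is the line along which they close (so a half turn about z gives the same grasp; the last joint's range is limited). The gripper opens to 92 mm and grips with 3 to 60 N. Pads are 19 mm wide; open, the fingers measure 130 mm over their backs; the gripper's body (75 mm by 190 mm) begins 47 mm behind the grasp point.
Start: joints at [-1.385, 0.342, 1.524, -0, 1.275, -0.146], TCP at [0.171, -0.496, 0.227] pointing down, gripper open.
Joint ranges: [-2.53, 2.53], [-0.77, 2.02], [0.04, 2.7], [-1, 4.14], [0.28, 2.66], [-3.11, 3.11]. Speed limits (rad/s): [2.57, 2.57, 3.14, 3.14, 3.14, 3.14].

INTERFACE

Orientations are given as [roll, pitch, yaw] about the fixed x, y, z axes, in that order (R = Rz(yaw) Ry(pitch) Rx(roll)).
In Python, from cell import monitor, read_camera, get_calibration, job, robot gives the robot as it stands. The module is installed in compiled form; this text tells all that it offers.
- The arm moves only by the tool send_rows, never from a script. Its argument "targets" is a list of rows, each an object with "translation": the shift along the tool's x, y, z in cm, a list of three; "spin": the turn about the tool's z in degrees; "jaw": the opening, from 0 (shut) to 1 (fully open). A call has exactly 5 rows; each row is the pose to reach, as a shift and turn from the pose commanded when the call began, along the tool's axes at that moment; what a row does not reach only later rows make up. A row lasts 1/10 s, in which the tool goes at most 50 mm and 8.59 degrees, less where a joint would pass 70% of its speed; a pose out of reach is approached as far as the arm can. A call with a gripper value outside its range is refused whole. The fingers move at their own pace and stop on an object; "force" is the grip in N (left out, the last holds). Time passes only in rows, so rows that repeat a pose let the fingers close, or fill a call up. It gives the time, the measured TCP pose, the force, the opening and the grip force at its end, in the units of the state.
- monitor.observe(): the state, without advancing time (a new reading comes with each control period).
- read_camera(name): name is "scene" or "top" or "wrist"; returns (picture, depth): 384x512x3 uint8, red, green, blue; 384x512 float32, m along the optical axis (not along the pixel's ray), 0 where there is no reading.
- get_calibration(name): a dict with "intrinsics" (3x3 intrinsics, pixels), "origin" and "orientation" of the camera in the world; the wrist camera has in their place "hand_eye" (4x4, takes a point from camera to tool coordinates, whose origin is the TCP and whose axes are the flange's). Camera axes: x right, y up, looking along -z (the intrinsics and any distortion apply to the point x, -y, -z); pixel columns grow to the right and rows downward; lengths in m; the calibration is good to about 2 mm. A picture is of the moment at which its call begins: read the wrist's pose just before it. get_calibration takes no time and is no camera call.
- job.hand_in(): hands the job in; it is judged then, once.
The state is a dict: "time": time; "qpos": joint angles; "qvel": joint speeds; "joint_efforts": joint torques, N m; "tool_pos": TCP position; "tool_rot": TCP orientation; "contact_force": force on the tool from outside, world axes, zero at the start; "torque": the same for the moment, N m; "opening": finger opening in m; "grip_force": force on a finger pad.
Only numpy, scipy, OpenCV 4.12 (cv2) and the standard library are available. Lean on these libraries where they do the work, as an engineer would, in place of code of your own. Each camera call takes 0.05 s, during which the arm holds its last target. There are 200 camera calls.

## Working session

There is one attempt and no reset: what is moved stays moved. The work goes in short steps, Python scripts to look and compute and a tool call to move; the robot and the scene stay as the last step left them, time stands still between calls to the robot, and variables do not carry over. Pictures are saved under pics/ and viewed, at most 10 in all, crops included, and the job is handed in when it is done.

Besides the shell and the picture viewer there is one more tool, called by a JSON object that holds its "op" and its "data". send_rows: Moves the arm, as the interface text tells. Its arguments: {"type":"object","properties":{"targets":{"type":"array"},"force":{"type":"number"}},"required":["targets"]}

```bash
mkdir -p pics; cat > h.py <<'E'
import numpy as np, cv2
from scipy.spatial.transform import Rotation as R
from cell import monitor, read_camera, get_calibration, job, robot
def save(img,n,crop=None,s=1):
    if crop: x0,y0,x1,y1=crop; img=img[y0:y1,x0:x1]
    cv2.imwrite('pics/'+n,cv2.resize(cv2.cvtColor(img,cv2.COLOR_RGB2BGR),None,fx=s,fy=s,interpolation=cv2.INTER_CUBIC))
def cam(name,st=None):
    c=get_calibration(name); K=np.array(c['intrinsics'])
    if name=='wrist':
        T=np.array(c['hand_eye']); Rt=R.from_euler('xyz',st['tool_rot']).as_matrix()
        return K,Rt@T[:3,:3],Rt@T[:3,3]+np.array(st['tool_pos'])
    o=np.array(c['orientation']); Rm=o if o.shape==(3,3) else R.from_euler('xyz',o).as_matrix()
    return K,Rm,np.array(c['origin'])
def ray(K,Rm,o,u,v,z):
    d=Rm@(np.array([1,-1,-1])*(np.linalg.inv(K)@[u,v,1])); t=(z-o[2])/d[2]; return o+t*d
def pt(K,Rm,o,u,v,dep):
    return o+Rm@(np.array([1,-1,-1])*(np.linalg.inv(K)@[u,v,1]))*dep
E
python3 - <<'E'
from h import *
print(monitor.observe()); 
for n in('scene','top','wrist'): print(n,get_calibration(n))
p,d=read_camera('top'); save(p,'top1.png',s=1.5); np.savez('top.npz',p=p,d=d)
E
```

```text
{'time': 0.0, 'qpos': array([-1.38497128e+00,  3.42724838e-01,  1.52503242e+00, -2.48719313e-05,
        1.27540241e+00, -1.46031766e-01]), 'qvel': array([ 0.00077642, -0.00033577, -0.00101947,  0.00020517, -0.00115567,
       -0.00063999]), 'joint_efforts': array([-8.74952766e-04, -4.31243527e+01, -2.44219244e+01,  7.17330887e-02,
        5.59792563e-02, -1.19413389e-04]), 'tool_pos': array([ 0.17096468, -0.49594187,  0.2260385 ]), 'tool_rot': array([-3.14003885e+00, -2.04491581e-04,  3.31863911e-01]), 'contact_force': array([ 0.34891012, -0.57332128, -0.6707154 ]), 'torque': array([-0.03243904,  0.00229233,  0.02084849]), 'grip_force': 0.0, 'opening': 0.0915319546454349}
scene {'intrinsics': array([[406.19806682,   0.        , 252.73465183],
       [  0.        , 406.19806682, 187.73745912],
       [  0.        ,   0.        ,   1.        ]]), 'origin': array([-0.26967232,  0.63093997,  0.53813135]), 'orientation': array([ 1.13334988,  0.00274245, -2.30143262])}
top {'intrinsics': array([[493.21011301,   0.        , 254.01033321],
       [  0.        , 493.21011301, 189.84280125],
       [  0.        ,   0.        ,   1.        ]]), 'origin': array([ 0.39716771, -0.05276633,  1.19271838]), 'orientation': array([ 0.08645726,  0.01621101, -1.55642505])}
wrist {'intrinsics': array([[291.45196327,   0.        , 249.75482407],
       [  0.        , 291.45196327, 186.70805701],
       [  0.        ,   0.        ,   1.        ]]), 'hand_eye': array([[-2.42220608e-04,  9.60640173e-01,  2.77795607e-01,
         7.54921176e-02],
       [ 9.99999390e-01,  5.32131957e-04, -9.68218605e-04,
        -6.02315874e-04],
       [-1.07793361e-03,  2.77795203e-01, -9.60639716e-01,
        -1.58283025e-01],
       [ 0.00000000e+00,  0.00000000e+00,  0.00000000e+00,
         1.00000000e+00]])}
```

View pics/top1.png

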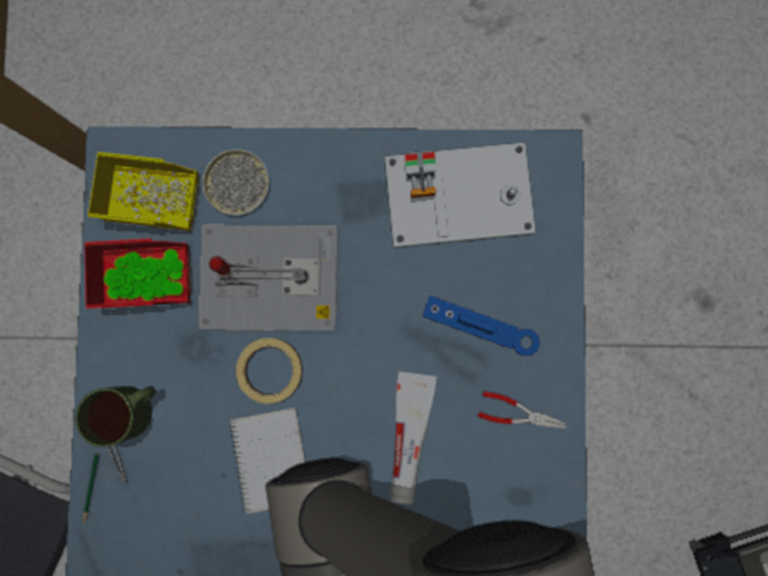

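The top view shows the fixture at upper right (post near (509,193)/1.5, orange pad near (423,192)/1.5). The blue arm has its eye near (527,342)/1.5 and its free end near (430,306)/1.5. Next I'll take an enlarged crop.

```bash
python3 - <<'E'
from h import *
z=np.load('top.npz'); save(z['p'],'top2.png',(250,90,370,245),3.8)
E
```

```text
(no output)
```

View pics/top2.png

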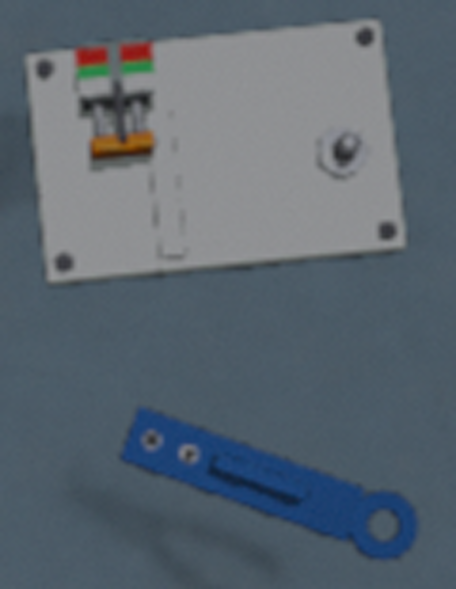

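The crop shows the plate corners at (27,55), (380,20), (405,247) and (49,283). The arm's eye hole is at (385,525) and its free-end corners are at (138,408) and (122,458).

```bash
python3 - <<'E'
from h import *
C=cam('top')
f=lambda x,y,z: ray(*C,250+x/3.8-.37,90+y/3.8-.37,z)[:2]
P=np.array([f(27,55,.012),f(380,20,.012),f(405,247,.012),f(49,283,.012)])
L=np.array([[.085,.115],[.085,-.115],[-.065,-.115],[-.065,.115]])
a=P-P.mean(0); b=L-L.mean(0)
th=np.arctan2((b[:,0]*a[:,1]-b[:,1]*a[:,0]).sum(),(a*b).sum())
M=np.array([[np.cos(th),-np.sin(th)],[np.sin(th),np.cos(th)]])
t=P.mean(0)-M@L.mean(0)
print('fix',t,th,np.abs(P-(L@M.T+t)).max(),'post',M@[0,-.08]+t,'collar px',f(341,152,.018))
e=f(385,525,.008); n=(f(138,408,.008)+f(122,458,.008))/2
d=n-e; print('eye',e,'end',n,np.linalg.norm(d),'yaw',np.arctan2(-d[0],d[1]),'rib', e+d/np.linalg.norm(d)*.085)
z=np.load('top.npz')
for n,sel in (('plate',(180,320)),): 
  pass
print(monitor.observe()['time'])
E
```

```text
fix [ 0.63834196 -0.15775818] 0.11059099957286965 0.0019854229415562363 post [ 0.64717121 -0.23726946] collar px [ 0.64700682 -0.23586352]
eye [ 0.41164329 -0.26486779] end [ 0.46739749 -0.10425851] 0.17001138357397502 yaw -0.3341263366030695 rib [ 0.43951852 -0.18456853]
0.05
```

```bash
cat >> h.py <<'E'
def go(x,y,z,yaw,s=None):
    s=s or monitor.observe(); Rt=R.from_euler('xyz',s['tool_rot']).as_matrix()
    d=Rt.T@(np.array([x,y,z])-s['tool_pos']); sp=-np.degrees(yaw-s['tool_rot'][2])
    print('cm',np.round(d*100,2),'spin',round((sp+180)%360-180,2),'t',round(s['time'],2),'F',np.round(s['contact_force'],1),'pos',np.round(s['tool_pos'],4),'rpy',np.round(s['tool_rot'],4))
E
python3 -c "
from h import *
go(.4395,-.1846,.17,1.237)"
```

```text
cm [ 35.53 -20.68   5.64] spin -51.86 t 0.05 F [-0.1  0.2  0.4] pos [ 0.171 -0.496  0.226] rpy [-3.1401e+00 -2.0000e-04  3.3180e-01]
```

{"op": "send_rows", "data": {"targets": [{"translation": [4, -2.4, 0.6], "spin": -6, "jaw": 1}, {"translation": [8, -4.7, 1.2], "spin": -12, "jaw": 1}, {"translation": [12, -7, 1.9], "spin": -18, "jaw": 1}, {"translation": [16, -9.3, 2.5], "spin": -24, "jaw": 1}, {"translation": [20, -11.6, 3.2], "spin": -30, "jaw": 1}]}}

```text
time: 0.55
tool_pos: [0.3231, -0.3199, 0.1943]
tool_rot: [-3.141, -0.0, 0.859]
contact_force: [0.4, -0.9, 0.2]
opening: 0.0916
grip_force: 0.0
```

```bash
python3 -c "
from h import *
go(.4395,-.1846,.17,1.237)"
```

```text
cm [17.85 -0.02  2.43] spin -21.64 t 0.55 F [ 0.4 -0.9  0.2] pos [ 0.3231 -0.3199  0.1943] rpy [-3.1413e+00 -1.0000e-04  8.5920e-01]
```

{"op": "send_rows", "data": {"targets": [{"translation": [4.5, 0, 0.6], "spin": -6, "jaw": 1}, {"translation": [9, 0, 1.2], "spin": -12, "jaw": 1}, {"translation": [13.5, 0, 1.8], "spin": -18, "jaw": 1}, {"translation": [17.8, 0, 2.4], "spin": -21.6, "jaw": 1}, {"translation": [17.8, 0, 2.4], "spin": -21.6, "jaw": 1}]}}

```text
time: 1.05
tool_pos: [0.4409, -0.1832, 0.1696]
tool_rot: [-3.14, -0.002, 1.239]
contact_force: [-0.6, 0.1, -0.1]
opening: 0.0918
grip_force: 0.0
```

```bash
python3 - <<'E'
from h import *
go(.4395,-.1846,.014,1.237)
s=monitor.observe(); p,d=read_camera('wrist'); save(p,'w1.png',s=1.5); np.savez('w1.npz',p=p,d=d,tp=s['tool_pos'],tr=s['tool_rot'])
E
```

```text
cm [-0.21 -0.06 15.56] spin 0.14 t 1.05 F [-0.6  0.1 -0.1] pos [ 0.4409 -0.1832  0.1696] rpy [-3.1399e+00 -1.7000e-03  1.2394e+00]
```

View pics/w1.png

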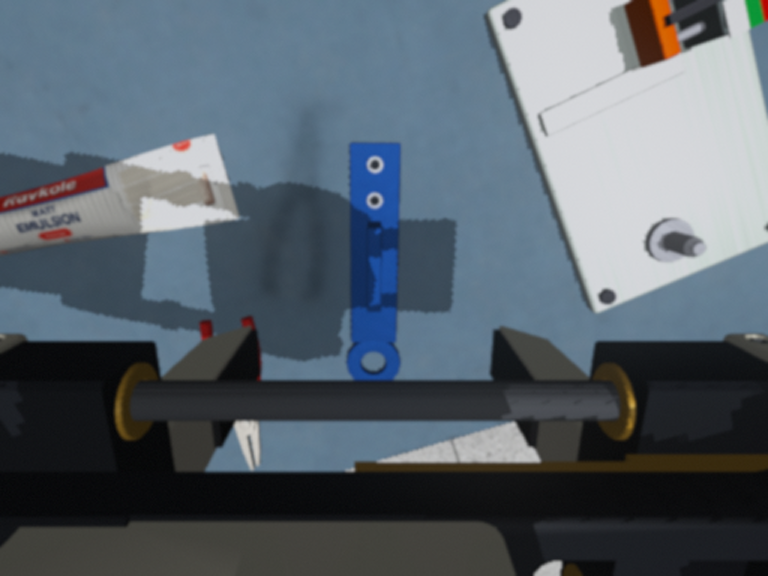

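The wrist view shows the arm aligned vertically: eye at (373,361), end corners at (350,143) and (400,143). The post collar is near (672,241) and the post tip near (697,248).

```bash
python3 - <<'E'
from h import *
z=np.load('w1.npz'); C=cam('wrist',dict(tool_pos=z['tp'],tool_rot=z['tr']))
f=lambda x,y,h: ray(*C,x/1.5-.17,y/1.5-.17,h)[:2]
e=f(373,361,.008);n=(f(350,143,.008)+f(400,143,.008))/2;d=n-e
print('eye',e,'end',n,np.linalg.norm(d),'yaw',np.arctan2(-d[0],d[1]),'rib',e+d/np.linalg.norm(d)*.085,'post',f(672,241,.018),f(697,248,.046))
a,b=f(607,297,.012),f(512,18,.012); print('screws',a,b, np.arctan2(-(b-a)[0],(b-a)[1]))
a,b=f(597,312,.012),f(488,14,.012); print('edge',a,b, np.arctan2(-(b-a)[0],(b-a)[1]))
E
```

```text
eye [ 0.4119706  -0.26239653] end [ 0.46798453 -0.1046477 ] 0.16739848831682505 yaw -0.3411959447177135 rib [ 0.44041282 -0.18229634] post [ 0.64790994 -0.23797492] [ 0.64628294 -0.23661986]
screws [ 0.59835689 -0.26782459] [ 0.57590446 -0.06102475] 0.1081472573760281
edge [ 0.58883649 -0.27736913] [ 0.56194455 -0.05381261] 0.11971623522560047
```

{"op": "send_rows", "data": {"targets": [{"translation": [-0.1, 0, 4], "spin": 0.2, "jaw": 1}, {"translation": [-0.1, 0, 8], "spin": 0.2, "jaw": 1}, {"translation": [-0.1, 0, 12], "spin": 0.2, "jaw": 1}, {"translation": [-0.1, 0, 15], "spin": 0.2, "jaw": 1}, {"translation": [-0.1, 0, 15.5], "spin": 0.2, "jaw": 1}]}}

```text
time: 1.6
tool_pos: [0.436, -0.1879, 0.0129]
tool_rot: [-3.135, -0.001, 1.227]
contact_force: [-0.2, 0.4, 0.8]
opening: 0.0917
grip_force: 0.0
```

{"op": "send_rows", "data": {"targets": [{"translation": [0, 0, 0], "spin": 0, "jaw": 0}, {"translation": [0, 0, 0], "spin": 0, "jaw": 0}, {"translation": [0, 0, 0], "spin": 0, "jaw": 0}, {"translation": [0, 0, 0], "spin": 0, "jaw": 0}, {"translation": [0, 0, 0], "spin": 0, "jaw": 0}], "force": 50}}

```text
time: 2.1
tool_pos: [0.4392, -0.1884, 0.0166]
tool_rot: [3.14, 0.0, 1.229]
contact_force: [-0.7, -0.3, 0.1]
opening: 0.0563
grip_force: 0.0
```

{"op": "send_rows", "data": {"targets": [{"translation": [0.4, 0, 0.4], "spin": 0, "jaw": 0}, {"translation": [0.4, 0, 0.4], "spin": 0, "jaw": 0}, {"translation": [0.4, 0, 0.4], "spin": 0, "jaw": 0}, {"translation": [0.4, 0, 0.4], "spin": 0, "jaw": 0}, {"translation": [0.4, 0, 0.4], "spin": 0, "jaw": 0}]}}

```text
time: 2.6
tool_pos: [0.4401, -0.1844, 0.0117]
tool_rot: [3.142, 0.0, 1.229]
contact_force: [0.0, -0.0, 1.3]
opening: 0.0163
grip_force: 0.0
```

{"op": "send_rows", "data": {"targets": [{"translation": [0, 0, 0], "spin": 0, "jaw": 0}, {"translation": [0, 0, 0], "spin": 0, "jaw": 0}, {"translation": [0, 0, 0], "spin": 0, "jaw": 0}, {"translation": [0, 0, 0], "spin": 0, "jaw": 0}, {"translation": [0, 0, 0], "spin": 0, "jaw": 0}]}}

```text
time: 3.1
tool_pos: [0.44, -0.1844, 0.0117]
tool_rot: [-3.141, 0.0, 1.229]
contact_force: [-1.2, 0.3, 0.4]
opening: 0.0095
grip_force: 50.0
```

{"op": "send_rows", "data": {"targets": [{"translation": [0, 0, -2], "spin": 0, "jaw": 0}, {"translation": [0, 0, -4.5], "spin": 0, "jaw": 0}, {"translation": [0, 0, -7], "spin": 0, "jaw": 0}, {"translation": [0, 0, -8.5], "spin": 0, "jaw": 0}, {"translation": [0, 0, -9], "spin": 0, "jaw": 0}]}}

```text
time: 3.6
tool_pos: [0.4407, -0.1847, 0.103]
tool_rot: [3.139, 0.001, 1.229]
contact_force: [-0.2, 0.0, -1.9]
opening: 0.0097
grip_force: 50.0
```

```bash
python3 -c "
from h import *
go(.6176,-.1576,.10,1.93)"
```

```text
cm [ 8.49 15.75  0.34] spin -40.17 t 3.6 F [-0.2  0.  -1.9] pos [ 0.4407 -0.1847  0.103 ] rpy [3.1390e+00 6.0000e-04 1.2289e+00]
```

{"op": "send_rows", "data": {"targets": [{"translation": [1.6, 3, 0.1], "spin": -7.5, "jaw": 0}, {"translation": [3.4, 6.4, 0.1], "spin": -15.5, "jaw": 0}, {"translation": [5.2, 9.8, 0.1], "spin": -23.5, "jaw": 0}, {"translation": [7, 13, 0.1], "spin": -31.5, "jaw": 0}, {"translation": [8, 15, 0.1], "spin": -37.5, "jaw": 0}]}}

```text
time: 4.1
tool_pos: [0.61, -0.1583, 0.0991]
tool_rot: [-3.141, -0.001, 1.89]
contact_force: [0.8, -0.2, -2.4]
opening: 0.0101
grip_force: 50.0
```

{"op": "send_rows", "data": {"targets": [{"translation": [0, 0, 0], "spin": -2.5, "jaw": 0}, {"translation": [0, 0, 0], "spin": -2.5, "jaw": 0}, {"translation": [0, 0, 0], "spin": -2.5, "jaw": 0}, {"translation": [0, 0, 0], "spin": -2.5, "jaw": 0}, {"translation": [0, 0, 0], "spin": -2.5, "jaw": 0}]}}

```text
time: 4.6
tool_pos: [0.6078, -0.1595, 0.1007]
tool_rot: [-3.141, -0.0, 1.926]
contact_force: [-0.3, -0.5, -1.7]
opening: 0.0096
grip_force: 50.0
```

```bash
python3 - <<'E'
from h import *
go(.6176,-.1576,.10,1.93)
s=monitor.observe(); p,d=read_camera('wrist'); save(p,'w2.png',s=1.5); np.savez('w2.npz',p=p,d=d,tp=s['tool_pos'],tr=s['tool_rot'])
E
```

```text
cm [-0.16  0.98  0.07] spin -0.23 t 4.6 F [-0.3 -0.5 -1.7] pos [ 0.6078 -0.1595  0.1007] rpy [-3.1414e+00 -1.0000e-04  1.9259e+00]
```

View pics/w2.png

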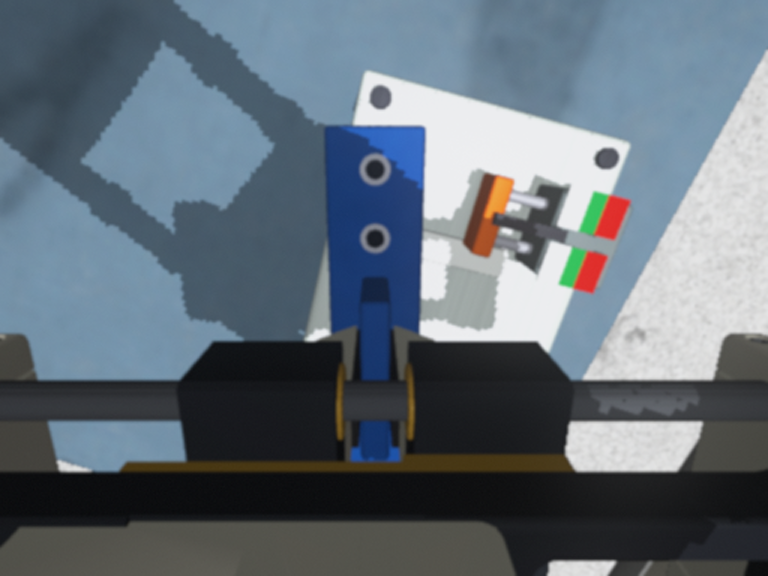

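The wrist view shows the free-end edge at (325,127)-(425,127), straight in the tool frame, and the fixture corners at (365,71) and (630,144). I'll check the eye against the post from the top camera.

```bash
python3 - <<'E'
from h import *
z=np.load('w2.npz'); s=dict(tool_pos=z['tp'],tool_rot=z['tr']); C=cam('wrist',s)
zt=z['tp'][2]-.0037
f=lambda x,y,h: ray(*C,x/1.5-.17,y/1.5-.17,h)
Rt=R.from_euler('xyz',s['tool_rot']).as_matrix()
print('depth top', pt(*C,233,150,z['d'][150,233]), z['d'][100,250], pt(*C,270,100,z['d'][100,270]))
L=[Rt.T@(f(x,y,zt)-z['tp']) for x,y in((325,127),(425,127),(375,170),(375,239))]; print(np.round(L,4))
print('fix corners',f(365,71,.012),f(630,144,.012))
p,d=read_camera('top'); np.savez('top3.npz',p=p,d=d); save(p,'top3.png',(260,80,380,200),5)
E
```

```text
depth top [ 0.58220566 -0.11570842  0.09754632] 0.15474387 [ 0.59181288 -0.08370072  0.09667647]
[[ 0.0844 -0.0169  0.0037]
 [ 0.0844  0.0181  0.0037]
 [ 0.0698  0.0006  0.0037]
 [ 0.0447  0.0006  0.0037]]
fix corners [ 0.56306814 -0.05192857  0.012     ] [ 0.70941417 -0.03608974  0.012     ]
```

View pics/top3.png

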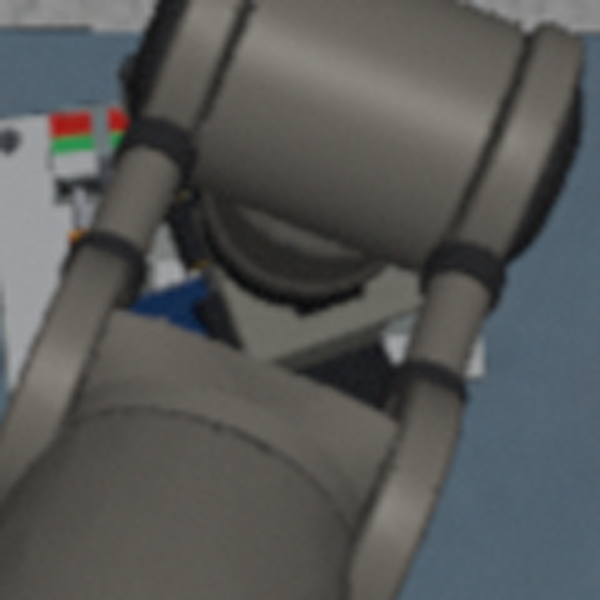

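The gripper hides the eye and post from the top camera. The eye's position is known in the tool frame at (-0.0856, 0.0006), so I'll move over the post and check from the scene camera.

```bash
python3 -c "
from h import *
go(.6169,-.1574,.067,1.926)"
```

```text
cm [-0.11  0.91  3.38] spin 0.01 t 4.7 F [ 0.1  0.  -1.9] pos [ 0.608  -0.1595  0.1008] rpy [3.1416e+00 1.0000e-04 1.9263e+00]
```

{"op": "send_rows", "data": {"targets": [{"translation": [-0.1, 0.5, 1], "spin": 0, "jaw": 0}, {"translation": [-0.1, 0.9, 2], "spin": 0, "jaw": 0}, {"translation": [-0.1, 0.9, 3], "spin": 0, "jaw": 0}, {"translation": [-0.1, 0.9, 3.4], "spin": 0, "jaw": 0}, {"translation": [-0.1, 0.9, 3.4], "spin": 0, "jaw": 0}]}}

```text
time: 5.2
tool_pos: [0.6163, -0.1568, 0.0653]
tool_rot: [-3.14, -0.002, 1.927]
contact_force: [0.6, -0.5, -1.3]
opening: 0.0092
grip_force: 50.0
```

```bash
python3 - <<'E'
from h import *
go(.6169,-.1574,.030,1.926)
p,d=read_camera('scene'); np.savez('s1.npz',p=p,d=d)
K,Rm,o=cam('scene')
q=Rm.T@(np.array([.6473,-.2375,.05])-o); u=K[0,0]*q[0]/-q[2]+K[0,2]; v=K[1,1]*-q[1]/-q[2]+K[1,2]; print(u,v)
u,v=int(u),int(v); save(p,'s1.png',(u-70,v-50,u+50,v+50),6)
go(.6169,-.1574,.030,1.926)
E
```

```text
cm [-0.08  0.04  3.53] spin 0.06 t 5.2 F [ 0.6 -0.5 -1.3] pos [ 0.6163 -0.1568  0.0653] rpy [-3.1397e+00 -1.6000e-03  1.9271e+00]
263.6161461559736 159.84134767142987
cm [-0.04  0.    3.61] spin 0.06 t 5.25 F [-0.   0.1 -2.2] pos [ 0.6167 -0.157   0.0661] rpy [-3.1407e+00 -7.0000e-04  1.9270e+00]
```

View pics/s1.png

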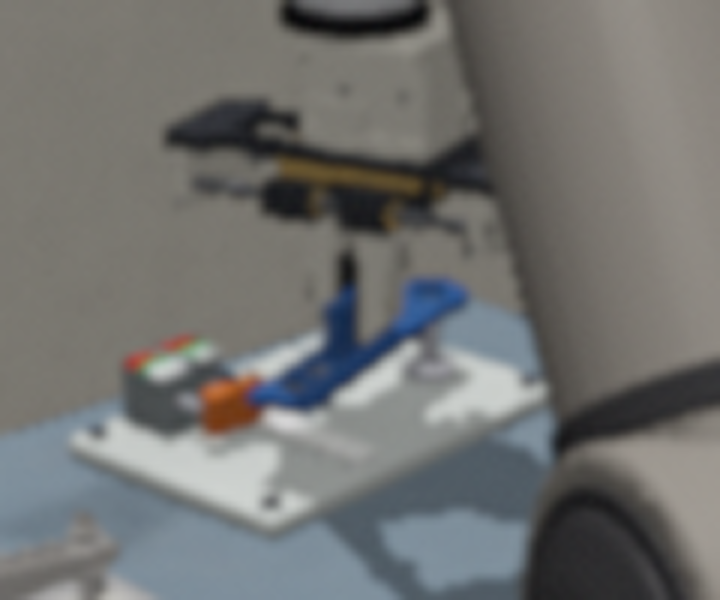

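The scene view shows the eye directly above the post tip (eye ~(435,295), collar ~(435,372)), and the free end is clear of the pad. I'll lower in small steps and watch the force.

{"op": "send_rows", "data": {"targets": [{"translation": [0, 0, 0.4], "spin": 0, "jaw": 0}, {"translation": [0, 0, 0.8], "spin": 0, "jaw": 0}, {"translation": [0, 0, 1.2], "spin": 0, "jaw": 0}, {"translation": [0, 0, 1.5], "spin": 0, "jaw": 0}, {"translation": [0, 0, 1.8], "spin": 0, "jaw": 0}]}}

```text
time: 5.75
tool_pos: [0.617, -0.1571, 0.0484]
tool_rot: [-3.142, 0.0, 1.927]
contact_force: [0.0, -0.4, -2.5]
opening: 0.0097
grip_force: 50.0
```

{"op": "send_rows", "data": {"targets": [{"translation": [0, 0, 0.2], "spin": 0, "jaw": 0}, {"translation": [0, 0, 0.5], "spin": 0, "jaw": 0}, {"translation": [0, 0, 0.8], "spin": 0, "jaw": 0}, {"translation": [0, 0, 1.1], "spin": 0, "jaw": 0}, {"translation": [0, 0, 1.2], "spin": 0, "jaw": 0}]}}

```text
time: 6.25
tool_pos: [0.6168, -0.157, 0.0362]
tool_rot: [-3.141, -0.0, 1.927]
contact_force: [-0.2, 0.3, -2.4]
opening: 0.0099
grip_force: 50.0
```

```bash
python3 - <<'E'
from h import *
go(.6169,-.1574,.0297,1.926)
E
```

```text
cm [-0.04 -0.01  0.65] spin 0.06 t 6.25 F [-0.2  0.3 -2.4] pos [ 0.6168 -0.157   0.0362] rpy [-3.1411e+00 -4.0000e-04  1.9270e+00]
```

{"op": "send_rows", "data": {"targets": [{"translation": [0, 0, 0.2], "spin": 0, "jaw": 0}, {"translation": [0, 0, 0.4], "spin": 0, "jaw": 0}, {"translation": [0, 0, 0.5], "spin": 0, "jaw": 0}, {"translation": [0, 0, 0.6], "spin": 0, "jaw": 0}, {"translation": [0, 0, 0.65], "spin": 0, "jaw": 0}]}}

```text
time: 6.75
tool_pos: [0.617, -0.1571, 0.0301]
tool_rot: [-3.142, 0.0, 1.927]
contact_force: [-0.3, -0.2, -2.6]
opening: 0.0096
grip_force: 50.0
```

{"op": "send_rows", "data": {"targets": [{"translation": [0, 0, 0.05], "spin": 0, "jaw": 0}, {"translation": [0, 0, 0.05], "spin": 0, "jaw": 0}, {"translation": [0, 0, 0.05], "spin": 0, "jaw": 0}, {"translation": [0, 0, 0.05], "spin": 0, "jaw": 0}, {"translation": [0, 0, 0.05], "spin": 0, "jaw": 0}]}}

```text
time: 7.25
tool_pos: [0.6171, -0.1571, 0.0298]
tool_rot: [3.142, 0.0, 1.927]
contact_force: [0.0, 0.4, -2.2]
opening: 0.0095
grip_force: 50.0
```

{"op": "send_rows", "data": {"targets": [{"translation": [0, 0, 0.05], "spin": 0, "jaw": 0}, {"translation": [0, 0, 0.1], "spin": 0, "jaw": 0}, {"translation": [0, 0, 0.1], "spin": 0, "jaw": 0}, {"translation": [0, 0, 0.1], "spin": 0, "jaw": 0}, {"translation": [0, 0, 0.1], "spin": 0, "jaw": 0}]}}

```text
time: 7.75
tool_pos: [0.6171, -0.1571, 0.0297]
tool_rot: [3.141, 0.0, 1.927]
contact_force: [-3.5, 0.6, 4.9]
opening: 0.0099
grip_force: 50.0
```

It's seated (contact force at z = 0.0297). Now I'll swing it about the post towards the pad.

{"op": "send_rows", "data": {"targets": [{"translation": [0, 0.3, 0], "spin": 2, "jaw": 0}, {"translation": [-0.02, 0.6, 0], "spin": 4, "jaw": 0}, {"translation": [-0.05, 0.9, 0], "spin": 6, "jaw": 0}, {"translation": [-0.08, 1.15, 0], "spin": 7.7, "jaw": 0}, {"translation": [-0.1, 1.34, 0], "spin": 9, "jaw": 0}]}}

```text
time: 8.25
tool_pos: [0.63, -0.1538, 0.0297]
tool_rot: [3.142, 0.001, 1.769]
contact_force: [-3.2, -0.9, 4.9]
opening: 0.0102
grip_force: 50.0
```

```bash
python3 - <<'E'
from h import *
s=monitor.observe(); p,d=read_camera('wrist'); save(p,'w3.png',s=1.5); np.savez('w3.npz',p=p,d=d,tp=s['tool_pos'],tr=s['tool_rot'])
go(.6169,-.1574,.0297,1.68)
E
```

```text
cm [-0.1  -1.38  0.  ] spin 5.04 t 8.3 F [-2.7 -0.6  4.8] pos [ 0.6303 -0.1537  0.0297] rpy [3.1412e+00 1.1000e-03 1.7680e+00]
```

View pics/w3.png

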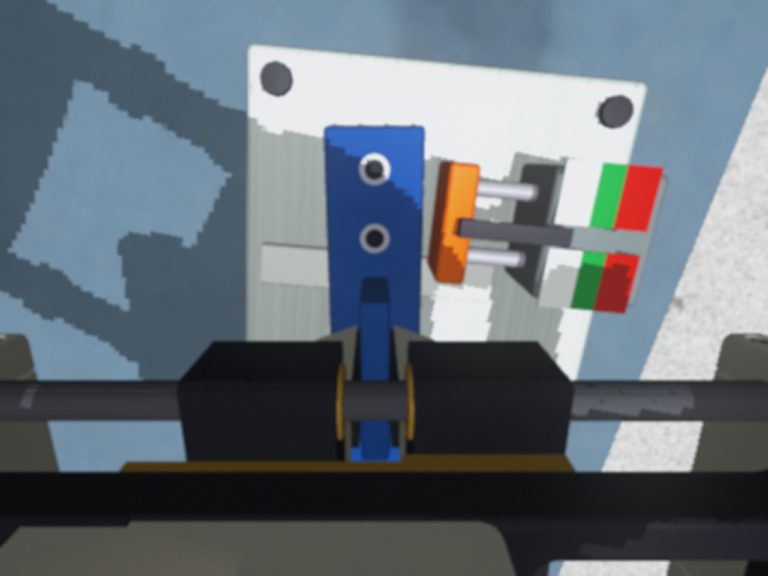

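The arm is just short of the pad, about 0.09 rad from parallel. The pad's left face is at ~(435,220) and the pointer tip is at ~(573,237), still in white. I'll press in steps.

{"op": "send_rows", "data": {"targets": [{"translation": [0, 0.15, 0], "spin": 1, "jaw": 0}, {"translation": [0, 0.3, 0], "spin": 2, "jaw": 0}, {"translation": [-0.01, 0.45, 0], "spin": 3, "jaw": 0}, {"translation": [-0.02, 0.6, 0], "spin": 4, "jaw": 0}, {"translation": [-0.02, 0.6, 0], "spin": 4, "jaw": 0}]}}

```text
time: 8.8
tool_pos: [0.6349, -0.1524, 0.0298]
tool_rot: [-3.14, 0.0, 1.701]
contact_force: [-7.3, 0.5, 7.5]
opening: 0.0097
grip_force: 50.0
```

```bash
python3 - <<'E'
from h import *
s=monitor.observe(); print(s['torque']);p,d=read_camera('wrist'); save(p,'w4.png',(150,20,450,210),2.6)
go(.6169,-.1574,.0297,1.68)
E
```

```text
[0.02788946 1.07094984 0.318555  ]
cm [-0.26 -1.84  0.01] spin 1.21 t 8.85 F [-6.6  1.2  7.9] pos [ 0.6349 -0.1524  0.0297] rpy [-3.1395e+00  1.0000e-04  1.7011e+00]
```

View pics/w4.png

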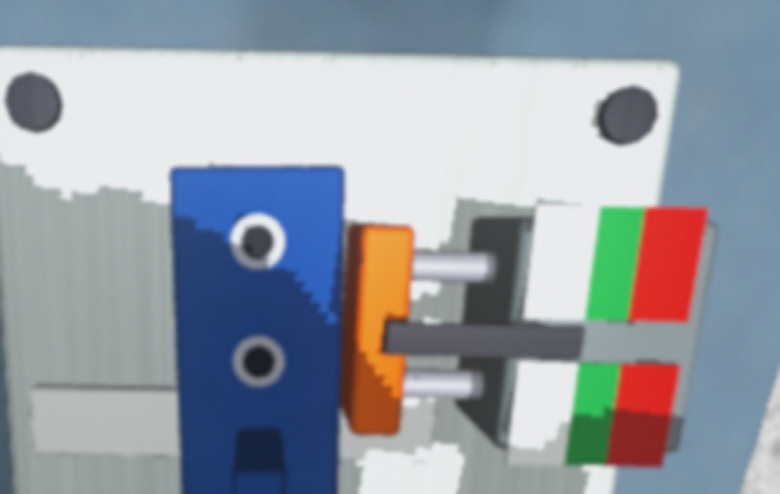

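Pressing has started: the pointer tip (583,340) is at the start of the green (~583-625 at that row), so about 5 mm in. I'll add about 1.6° to reach mid-green.

{"op": "send_rows", "data": {"targets": [{"translation": [0, 0.08, 0], "spin": 0.5, "jaw": 0}, {"translation": [0, 0.16, 0], "spin": 1, "jaw": 0}, {"translation": [0, 0.24, 0], "spin": 1.6, "jaw": 0}, {"translation": [0, 0.24, 0], "spin": 1.6, "jaw": 0}, {"translation": [0, 0.24, 0], "spin": 1.6, "jaw": 0}]}}

```text
time: 9.35
tool_pos: [0.6364, -0.1519, 0.0297]
tool_rot: [-3.138, -0.0, 1.674]
contact_force: [-10.0, 1.6, 9.9]
opening: 0.0098
grip_force: 50.1
```

```bash
python3 - <<'E'
from h import *
s=monitor.observe(); print(s['torque'],s['qvel'].round(4));p,d=read_camera('wrist'); save(p,'w5.png',(150,20,450,210),2.6)
go(.6169,-.1574,.0297,1.68)
E
```

```text
[0.10801788 1.57575717 0.41482078] [-0.0009 -0.0016  0.0002 -0.0004 -0.0025  0.001 ]
cm [-0.35 -1.99  0.01] spin -0.36 t 9.4 F [-10.1   1.6   9.7] pos [ 0.6364 -0.1519  0.0297] rpy [-3.1377e+00 -5.0000e-04  1.6737e+00]
```

View pics/w5.png

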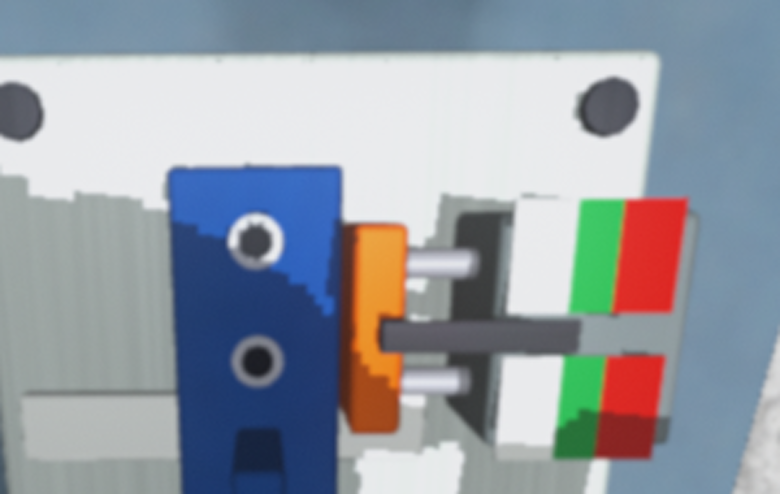

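The pointer tip (580,335) is well inside the green (567-609), about 7.5-9 mm in. I'll hold one call and then hand in.

{"op": "send_rows", "data": {"targets": [{"translation": [0, 0, 0], "spin": 0, "jaw": 0}, {"translation": [0, 0, 0], "spin": 0, "jaw": 0}, {"translation": [0, 0, 0], "spin": 0, "jaw": 0}, {"translation": [0, 0, 0], "spin": 0, "jaw": 0}, {"translation": [0, 0, 0], "spin": 0, "jaw": 0}]}}

```text
time: 9.9
tool_pos: [0.6364, -0.1519, 0.0298]
tool_rot: [-3.138, -0.0, 1.674]
contact_force: [-10.0, 0.8, 11.2]
opening: 0.0096
grip_force: 50.1
```

```bash
python3 -c "
from h import *
go(.6169,-.1574,.0297,1.68); print(job.hand_in())"
```

```text
cm [-0.35 -2.    0.01] spin -0.36 t 9.9 F [-10.    0.8  11.2] pos [ 0.6364 -0.1519  0.0298] rpy [-3.1378e+00 -5.0000e-04  1.6738e+00]
the job is handed in; nothing more can be done
None
```

I handed the job in at 9.9 s with the hinge arm seated on the post and held pressed on the pad, the pointer in the green at an estimated 7.5–9 mm; the hand-in returned no verdict.

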